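Seat a circuit-board carrier and lock the toggle clamp on it

TASK

On the repair bench, slide the black circuit-board carrier along its jig until it is fully home against the end stop, then push the orange handle of the toggle clamp over and down, past its over-centre point, so that the spindle locks down on the board and stays locked when you let go. Feel your way gently: never press on the carrier with more than 20 N, nor on anything else with more than 30 N, and leave the drive, the dish and the tape where they are.

Things in the scene. Friction and masses are not known exactly. Their poses are not given: they have to be found in the camera images.
- jig: Fixed aluminium plate 330 x 130 x 12 mm on the bench; origin at the centre of its underside, z up; its x axis (x') runs along its length, the way the carrier is pushed. Two steel side rails (y' = +-41.5 mm, 8 mm wide, 12 mm above the plate, x' = -160 to 20) guide the carrier with 2.5 mm play each side. Bolted on it, an adjustable carriage carries the end stop and the clamp.
- stop_scale (a point): Scale mark on the jig at x' = 35 mm, on top of the plate (12 mm above the bench). The end stop's face, square to x', stands anywhere within 8 mm of this mark along x': the carriage's place is NOT measured, find it by touch. With the carrier home, the face is 60 mm beyond the carrier's origin. Stop 50 mm wide, top 42 mm above the bench; the clamp's grey frame overhangs the carrier.
- clamp_scale (a point): Point on the jig at x' = 0, 126 mm above the bench: where the handle's hinge axis (along y') is when the stop is at its own mark. Stop and clamp shift together: the hinge is always 35 mm short of the stop's face (-x'), 126 mm above the bench, straight over the spindle, which moves straight down. Two grey cheeks (y' +-21 mm) beside the hinge reach 134 mm above the bench.
- carrier: Loose black carrier 120 (x) x 70 (y) x 14 mm with green circuit board, about 0.4 kg, on the jig plate, x along x'; origin at the centre of its underside. End walls at x = +-57 mm (6 mm thick) rise 26 mm above the underside; push low on the rear one (-x). Heat spreader 34 x 34 mm at x = 25 mm, top at 22 mm, takes the spindle. Starts 17 to 63 mm short of the stop; slides with 1 to 4 N.
- pin (a joint): Brass seat pin in the middle of the end stop, travel in m. 0: pin out by 6 mm, nothing against it. 0.006: carrier flush with the stop. Light spring, under 1 N. The carrier counts as home above 0.0045.
- clamp (a joint): Handle angle in rad: 0 open, handle leaning to +x' at 1.21 above level; at q it is 1.21 - q above level; 1.07 is the end stop, locked. Steel bar 12 mm wide with orange cross grip (18 mm thick, 44 mm along y') centred 105 mm from the hinge. Needs 1 to 2 N at the grip; from about 0.53, where the spindle meets the board, up to 6 to 9 N; past centre (0.95) it snaps to the end stop; let go before, it springs back.
- spindle (a joint): Compression of the sprung clamp spindle in m: 0 when it presses on nothing, about 0.0065 when locked on the board.
- drive: Bystander: loose aluminium disk drive 100 x 70 x 10 mm lying flat; origin at the centre of its underside.
- dish: Bystander: loose blue screw dish, 70 mm across, 28 mm high; origin at the centre of its underside.
- tape: Bystander: loose yellow roll of tape lying flat, 64 mm across, 20 mm high; origin at the centre of its underside.
Mind the look-alikes: they are no part of the job. What is shaped like the carrier but blue is not meant.

How it is judged:
By the outcome, as a careful person would: the job done as asked, in the order asked, and still so for the second after the job is handed in, with the robot touching nothing.
It also fails if it takes over 67 s, if anything falls off the work surface, if the arm or the gripper's body presses on something with over 40 N, if the wrist force passes 120 N, or if a joint passes its speed limit or range.

ROBOT

A 6-joint arm with a two-finger parallel gripper is mounted at the origin on the work surface. World frame = base frame: x ahead of the robot, y to its left, z up, the work surface at z = 0. Lengths are in m, angles in degrees, forces in N, time in s.
With the tool pointing down it reaches from about 0.375 to 0.975 m from the base axis. Payload 3.8 kg.
Tool frame: the origin (TCP) lies between the finger pads; the fingertips stand bot.finger_overhang ahead of it and the grasp point (between the pads) lies 11 mm behind it (bot.finger_overhang is the distance from the TCP to the fingertips, in m); x points along the fingers, z is the direction in which the jaws open and shut, and the axes are right-handed (so a half turn about x gives the same grasp; the last joint's range is limited). The gripper opens to 88 mm and grips with 3 to 60 N. Pads are 18 mm wide; open, the fingers measure 123 mm over their backs; the gripper's body (75 mm by 187 mm) begins 45 mm behind the grasp point.
Start: joints at [73.975, 15.12, 91.902, -0, 72.978, -2.114], TCP at [0.162, 0.655, 0.247] pointing down, gripper open.
Joint ranges: [-150.88, 150.88], [-54.13, 125.18], [17.81, 147.31], [-75.09, 255.09], [0, 152.58], [-146.25, 146.25]. Speed limits (degrees/s): [147.25, 147.25, 180, 180, 180, 180].

INTERFACE

Orientations are given as a 3x3 rotation matrix whose columns are the frame's x, y, z axes.
In Python, from rig import bot, read_camera, close_job gives the robot as it stands.
- The arm moves only by the tool move_arm, never from a script. Its argument "series" is a list of rows, each an object with "slide": the shift along the tool's x, y, z in mm, a list of three; "turn": the turn, a rotation vector about the tool's x, y, z in degrees, a list of three. A call has 1 to 8 rows; each row shifts and turns the commanded pose from where the row before left it, along the tool's axes as they then stand; what a row does not reach is not made up. A row lasts 1/10 s, in which the tool goes at most 50 mm and 8.59 degrees, less where a joint would pass 70% of its speed; a pose out of reach is approached as far as the arm can. A call is refused whole if a number of a shift passes 50 or a number of a turn 8.59, either way. A call with a gripper value outside its range is refused whole. "grip" is the gripper command: -1 is shut, 1 is fully open, values between are in proportion, set as the call begins (left out, the last holds). The fingers move at their own pace and stop on an object; "force" is the grip in N (left out, the last holds). Time passes only in rows, so rows that do not move let the fingers close. It gives the time, the measured TCP pose, the force and the opening at its end, in the units of the state.
- bot.sense(): the state, without advancing time (a new reading comes with each control period).
- read_camera(name): name is "scene" or "side" or "wrist"; returns a dict with "image" (420x560x3 uint8, red, green, blue), "z_map" (420x560 float32, m along the optical axis (not along the pixel's ray), 0 where there is no reading), "K" (3x3 intrinsics, pixels), "world_to_cam" (4x4, takes a point from world to camera coordinates). Camera axes: x right, y down, z forward; pixel columns grow to the right and rows downward; lengths in m; the calibration is good to about 2 mm. The wrist camera is an equidistant fisheye: a pixel r from the principal point sees the ray r / f radians off the axis. A picture is of the moment at which its call begins.
- close_job(): hands the job in, once; it reports no verdict.
The state is a dict: "clock": time; "q": joint angles; "joint_velocities": joint speeds; "joint_efforts": joint torques, N m; "position": TCP position; "ee_rot": TCP orientation; "ft_force": force on the tool from outside, world axes, zero at the start; "torque": the same for the moment, N m; "finger_gap": opening from 0.0 (shut) to 1.0 (fully open).
Only numpy, scipy, OpenCV 4.12 (cv2) and the standard library are available. Lean on these libraries where they do the work, as an engineer would, in place of code of your own. Each camera call takes 0.05 s, during which the arm holds its last target.

## Working session

There is one attempt and no reset: what is moved stays moved. The work goes in short steps, Python scripts to look and compute and a tool call to move; the robot and the scene stay as the last step left them, time stands still between calls to the robot, and variables do not carry over. Pictures are saved under pics/ and viewed, and the job is handed in when it is done.

Besides the shell and the picture viewer there is one more tool, called after "Call:" by a JSON object that holds its "op" and its "data". move_arm: Moves the arm, as the interface text tells. Its arguments: {"type":"object","properties":{"series":{"type":"array","items":{"type":"object","properties":{"slide":{"type":"array","items":{"type":"number"}},"turn":{"type":"array","items":{"type":"number"}}}}},"grip":{"type":"number"},"force":{"type":"number"}},"required":["series"]}

```bash
mkdir -p pics; ls
python3 - <<'E'
from rig import bot, read_camera
import cv2,numpy as np,pickle
print(bot.sense()); print(bot.finger_overhang)
d={}
for n in ("scene","side","wrist"):
    c=read_camera(n); d[n]=c
    cv2.imwrite(f"pics/{n}0.png",c["image"][:,:,::-1])
    print(n,c["K"].tolist(),np.round(c["world_to_cam"],3).tolist())
pickle.dump(d,open("d0.pkl","wb"))
E
```

```text
pics
{'clock': 0.0, 'q': array([ 7.39751979e+01,  1.51680789e+01,  9.19798237e+01, -4.49179778e-04,
        7.29783665e+01, -2.11162065e+00]), 'joint_velocities': array([ 0.04860605, -0.04059231,  0.03161635,  0.02357118,  0.04173988,
        0.06148556]), 'joint_efforts': array([-2.21689159e-03, -5.02108634e+01, -3.56869304e+01,  7.24778348e-02,
        2.93525204e-02, -1.42675640e-04]), 'position': array([0.16208888, 0.65453988, 0.24541418]), 'ee_rot': array([[-6.01163968e-04, -9.70661721e-01,  2.40448462e-01],
       [-2.12024294e-03,  2.40449202e-01,  9.70659408e-01],
       [-9.99997572e-01,  7.37163088e-05, -2.20258805e-03]]), 'ft_force': array([-0.10777045,  0.45431882, -0.48977132]), 'torque': array([-0.01798744, -0.04542093,  0.03919973]), 'finger_gap': 1.0013938460957024}
0.008
scene [[459.5528736276736, 0.0, 280.07789510759414], [0.0, 459.5528736276736, 211.07306040576572], [0.0, 0.0, 1.0]] [[0.566, 0.824, 0.018, -0.329], [0.489, -0.318, -0.813, -0.198], [-0.664, 0.468, -0.583, 1.268], [0.0, 0.0, 0.0, 1.0]]
side [[533.2340939684198, 0.0, 279.19195888108374], [0.0, 533.2340939684198, 205.33496518283394], [0.0, 0.0, 1.0]] [[0.966, -0.258, -0.014, -0.511], [-0.163, -0.565, -0.809, 0.167], [0.201, 0.784, -0.588, 0.92], [0.0, 0.0, 0.0, 1.0]]
wrist [[325.19226210127806, 0.0, 281.19276505579285], [0.0, 325.19226210127806, 213.1492709618253], [0.0, 0.0, 1.0]] [[0.239, 0.971, -0.002, -0.673], [0.937, -0.231, 0.262, -0.038], [0.254, -0.065, -0.965, 0.389], [0.0, 0.0, 0.0, 1.0]]
```

View pics/scene0.png

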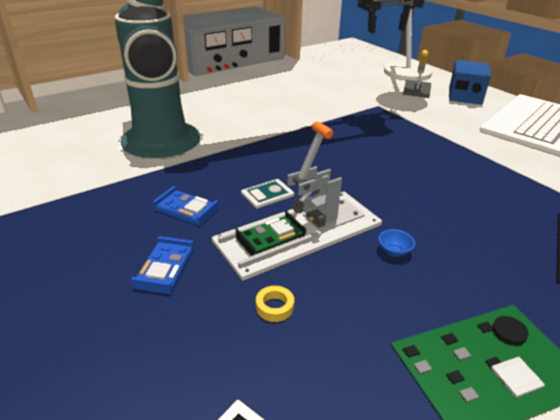

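View pics/side0.png

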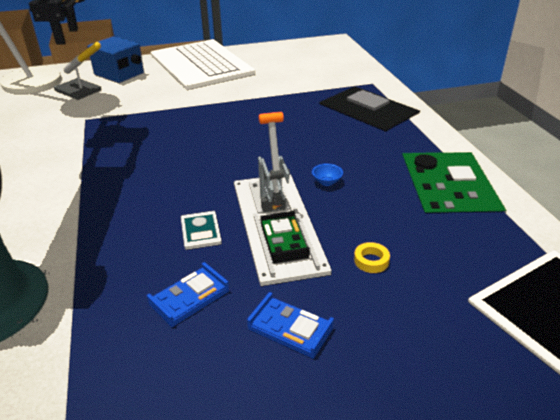

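View pics/wrist0.png

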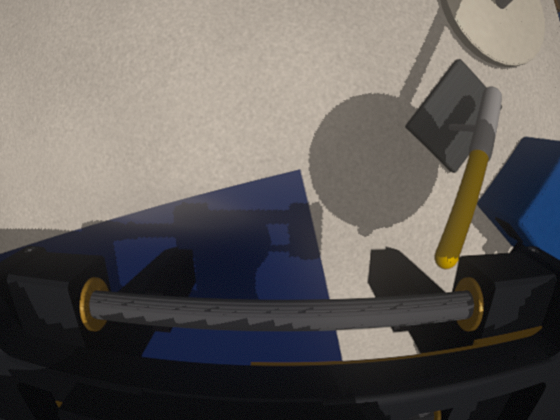

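Scene: the black carrier with its green board sits between the rails, at about (272,232) in scene and (285,238) in side. The look-alikes are two blue carriers at scene (186,205) and (163,263), and a large green PCB at (490,365). The clamp's orange grip is at scene (322,130). The dish is at (396,243), the tape at (275,303) and the drive at (268,192).

```bash
cat > h.py <<'E'
import numpy as np,cv2
def cloud(c):
    z=c["z_map"];K=c["K"];h,w=z.shape
    u,v=np.meshgrid(np.arange(w),np.arange(h))
    P=np.stack([(u-K[0,2])/K[0,0]*z,(v-K[1,2])/K[1,1]*z,z,np.ones_like(z)],-1)
    P=P@np.linalg.inv(c["world_to_cam"]).T
    P=P[...,:3]; P[z==0]=np.nan
    return P
def proj(c,p):
    p=np.atleast_2d(p);q=p@c["world_to_cam"][:3,:3].T+c["world_to_cam"][:3,3]
    q=q@c["K"].T; return q[:,:2]/q[:,2:]
E
python3 - <<'E'
import pickle,cv2,numpy as np
from h import *
d=pickle.load(open("d0.pkl","rb"))
for n,(x0,y0,x1,y1) in dict(scene=(200,110,420,280),side=(170,100,350,300)).items():
    c=d[n];P=cloud(c);im=c["image"].astype(int)
    cv2.imwrite(f"pics/{n}crop.png",cv2.resize(c["image"][y0:y1,x0:x1,::-1],None,fx=3,fy=3,interpolation=cv2.INTER_CUBIC)[:600])
    hsv=cv2.cvtColor(c["image"],cv2.COLOR_RGB2HSV)
    m=(abs(P[...,2]-.012)<.006)&(hsv[...,1]<70)&(hsv[...,2]>90)
    m[:y0]=0;m[y1:]=0;m[:,:x0]=0;m[:,x1:]=0
    nn,l,s,_=cv2.connectedComponentsWithStats(m.astype(np.uint8))
    for i in range(1,nn):
        if s[i,4]>150:
            p=P[l==i][:,:2]; r=cv2.minAreaRect((p*1000).astype(np.float32)); print(n,s[i],r,np.median(P[l==i][:,2]))
    o=(hsv[...,0]<12)&(hsv[...,1]>180)&(hsv[...,2]>120); o[y1:]=0;o[:y0]=0;o[:,:x0]=0;o[:,x1:]=0
    print(n,"orange",o.sum(),np.nanmean(P[o],0),np.nanmin(P[o],0),np.nanmax(P[o],0))
E
```

```text
scene [242 180  52  27 592] ((391.7259826660156, 94.97229766845703), (101.30116271972656, 73.64667510986328), 88.0429916381836) 0.009819230446180105
scene [ 212  192  170   88 3233] ((545.7352905273438, 72.06387329101562), (331.3091125488281, 131.6529541015625), 86.80524444580078) 0.012094956711963034
scene orange 113 [0.54658477 0.11070196 0.22042241] [0.16221558 0.10015399 0.00018277] [0.56951486 0.44205116 0.23116078]
side [ 235  174   97  110 3351] ((543.7182006835938, 69.40550231933594), (334.4693298339844, 130.49977111816406), 87.0119400024414) 0.01094619740319358
side [182 211  39  36 718] ((390.73712158203125, 91.77268981933594), (106.59244537353516, 69.6016845703125), 87.66217041015625) 0.008623108337079244
side orange 90 [0.55235254 0.13336644 0.2065673 ] [ 0.52339524  0.09713684 -0.00404414] [0.67690419 0.57562807 0.22971293]
```

View pics/scenecrop.png

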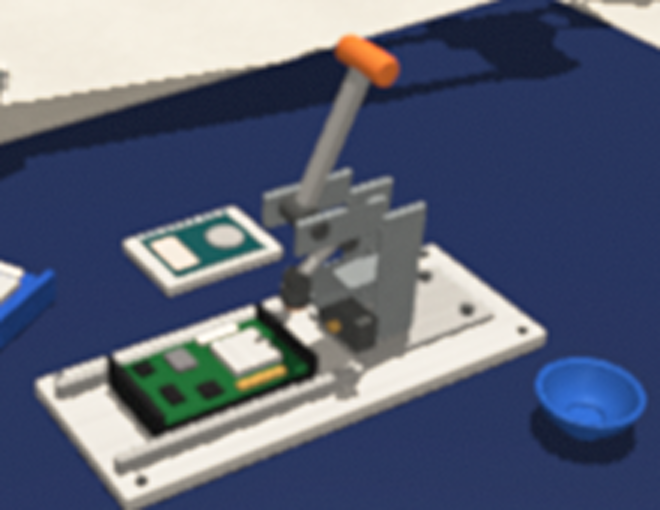

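View pics/sidecrop.png

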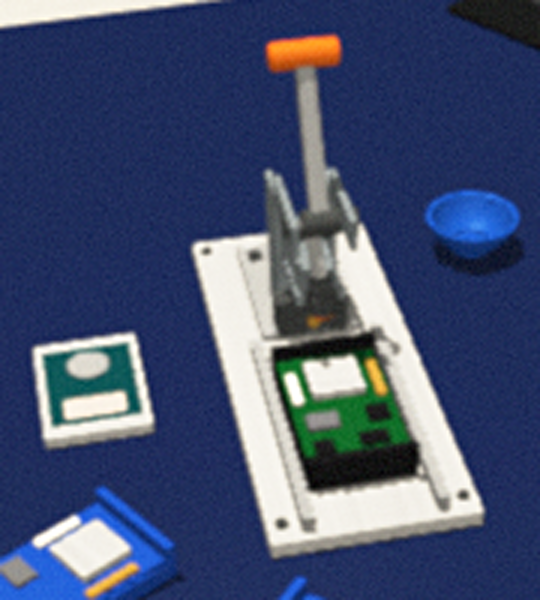

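```bash
cat >> h.py <<'E'
C=np.array([.5447,.0707,0]);A=np.radians(86.9)
R=np.array([[np.cos(A),-np.sin(A),0],[np.sin(A),np.cos(A),0],[0,0,1]])
def toj(p): return (np.asarray(p)-C)@R
def tow(p): return np.asarray(p)@R.T+C
E
python3 - <<'E'
import pickle,cv2,numpy as np
from h import *
d=pickle.load(open("d0.pkl","rb"))
for n in("scene","side"):
    c=d[n];P=toj(cloud(c));hsv=cv2.cvtColor(c["image"],cv2.COLOR_RGB2HSV)
    ins=(abs(P[...,0])<.17)&(abs(P[...,1])<.036)
    dk=ins&(hsv[...,2]<60)&(P[...,2]>.033)&(P[...,2]<.043)&(P[...,0]<.03)
    x=P[dk]
    print(n,"dark top", dk.sum(), np.round(np.percentile(x[:,0],[1,5,25,50,75,95,99])*1000,1), np.round(np.percentile(x[:,1],[1,50,99])*1000,1))
    o=(hsv[...,0]<12)&(hsv[...,1]>180)&(hsv[...,2]>120)&ins&(P[...,2]>.19)
    x=P[o];print(" orange",o.sum(),np.round(np.percentile(x,[2,50,98],axis=0)*1000,1).tolist())
    fr=ins&(P[...,2]>.05)&(P[...,2]<.14)
    x=P[fr];print(" frame x'",np.round(np.percentile(x[:,0],[1,5,50,95,99])*1000,1),'zmax',x[:,2].max())
    im=c["image"][:,:,::-1].copy()
    v=[]
    for xx in(-.165,.165):
        for yy in(-.065,.065): v.append([xx,yy,.012])
    v=[v[0],v[1],v[3],v[2]]
    cv2.polylines(im,[np.round(proj(c,tow(v))*8).astype(int)],True,(0,0,255),1,cv2.LINE_AA,3)
    bx=[[-.16,-.0375,.024],[.02,-.0375,.024],[.02,.0375,.024],[-.16,.0375,.024]]
    cv2.polylines(im,[np.round(proj(c,tow(bx))*8).astype(int)],True,(255,0,255),1,cv2.LINE_AA,3)
    x0,y0=(200,110) if n=="scene" else (180,100)
    cv2.imwrite(f"pics/{n}fit.png",cv2.resize(im[y0:y0+190,x0:x0+200],None,fx=3,fy=3,interpolation=cv2.INTER_CUBIC))
E
python3 -c "
import cv2,numpy as np
cv2.imwrite('pics/fit.png',cv2.resize(np.hstack([cv2.imread('pics/scenefit.png'),cv2.imread('pics/sidefit.png')]),(800,380)))"
```

```text
scene dark top 145 [-126.8 -126.  -124.3 -121.5  -10.8   -9.    -8.1] [-34.9  -4.4  30.8]
 orange 111 [[30.3, -22.0, 218.2], [32.8, -9.7, 224.5], [44.4, 18.4, 230.4]]
 frame x' [-17.1 -12.4  32.4  76.5  80.7] zmax 0.1398033365038593
side dark top 199 [-129.1 -128.4 -126.6 -123.4  -13.    -4.5   28.8] [-30.4   2.6  34.6]
 orange 84 [[27.4, -19.1, 216.2], [30.3, 0.6, 220.9], [42.4, 23.3, 229.1]]
 frame x' [-20.  -17.6   5.   62.8  75.4] zmax 0.1391665602945631
```

View pics/fit.png

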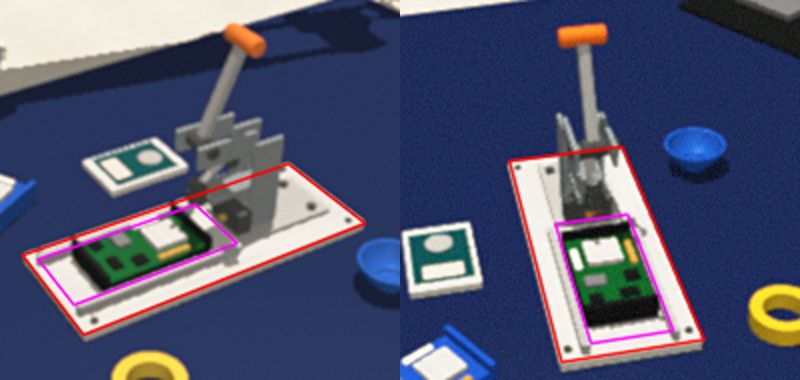

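```bash
cat >> h.py <<'E'
from scipy.spatial.transform import Rotation as Ro
def Rt(tilt):  # tilt deg from vertical toward +x'
    t=np.radians(tilt);s,c=np.sin(t),np.cos(t)
    return R@np.array([[s,c,0],[0,0,-1],[-c,s,0]]).T.T if False else R@np.column_stack([[s,0,-c],[c,0,s],[0,-1,0]])
def plan(p0,R0,p1,R1,n):
    "rows for move_arm, tool axes, slide mm then turn deg"
    w=(Ro.from_matrix(R0).inv()*Ro.from_matrix(R1)).as_rotvec()/n
    Rc=Ro.from_matrix(R0);dp=(np.asarray(p1)-p0)*1000/n;out=[]
    for i in range(n):
        out.append((np.round(Rc.inv().apply(dp)).astype(int).tolist(),np.round(np.degrees(w),1).tolist()))
        Rc=Rc*Ro.from_rotvec(w)
    return out
E
python3 - <<'E'
from h import *
from rig import bot
s=bot.sense()
yaw=Ro.from_rotvec([0,0,np.radians(-40)]).as_matrix()
p1=np.array([.42,.33,.34]);R1=yaw@s["ee_rot"]
p2=tow([-.1565,0,.15]);R2=Rt(25);print(p2)
for r in plan(s["position"],s["ee_rot"],p1,R1,10):print(r)
print()
for r in plan(p1,R1,p2,R2,12):print(r)
E
```

```text
[ 0.53623667 -0.08557099  0.15      ]
([-9, -33, -25], [4.0, -0.0, 0.0])
([-9, -35, -23], [4.0, -0.0, 0.0])
([-9, -36, -21], [4.0, -0.0, 0.0])
([-9, -37, -18], [4.0, -0.0, 0.0])
([-9, -39, -15], [4.0, -0.0, 0.0])
([-9, -40, -13], [4.0, -0.0, 0.0])
([-9, -40, -10], [4.0, -0.0, 0.0])
([-9, -41, -7], [4.0, -0.0, 0.0])
([-9, -41, -4], [4.0, -0.0, 0.0])
([-9, -41, -1], [4.0, -0.0, 0.0])

([16, -34, -13], [3.2, -0.7, 2.0])
([15, -35, -11], [3.2, -0.7, 2.0])
([13, -36, -9], [3.2, -0.7, 2.0])
([12, -37, -7], [3.2, -0.7, 2.0])
([10, -38, -5], [3.2, -0.7, 2.0])
([9, -38, -3], [3.2, -0.7, 2.0])
([8, -39, -1], [3.2, -0.7, 2.0])
([6, -39, 1], [3.2, -0.7, 2.0])
([5, -39, 3], [3.2, -0.7, 2.0])
([4, -39, 5], [3.2, -0.7, 2.0])
([2, -39, 7], [3.2, -0.7, 2.0])
([1, -38, 9], [3.2, -0.7, 2.0])
```

Call:
{"op": "move_arm", "data": {"series": [{"slide": [-12, -33, -25], "turn": [4, 0, 0]}, {"slide": [-12, -35, -23], "turn": [4, 0, 0]}, {"slide": [-12, -36, -21], "turn": [4, 0, 0]}, {"slide": [-12, -37, -18], "turn": [4, 0, 0]}, {"slide": [-12, -39, -15], "turn": [4, 0, 0]}, {"slide": [-12, -40, -13], "turn": [4, 0, 0]}, {"slide": [-12, -40, -10], "turn": [4, 0, 0]}, {"slide": [-12, -41, -7], "turn": [4, 0, 0]}], "grip": -1, "force": 20}}

```text
clock: 0.95
position: [0.3696, 0.3929, 0.3429]
ee_rot: [[-0.0, -0.694, 0.72], [-0.0, 0.72, 0.694], [-1.0, -0.0, -0.0]]
ft_force: [0.5, 0.8, -0.1]
finger_gap: 0.3
```

Run:
```python
from h import *
from rig import bot
s=bot.sense();print(s)
p2=tow([-.1565,0,.33]);R2=Rt(25);p3=tow([-.1565,0,.06])
for r in plan(s["position"],s["ee_rot"],p2,R2,14):print(r)
print()
for r in plan(p2,R2,p3,R2,8):print(r)
```

```text
{'clock': 0.95, 'q': array([ 4.41016670e+01, -2.28259102e+00,  1.01099695e+02, -3.00346281e-03,
        8.11960957e+01,  1.67440926e-01]), 'joint_velocities': array([-43.5787973 , -10.48636328,  -2.11555716,  -0.10919887,
        12.44720806,  -3.46271653]), 'joint_efforts': array([ 4.42106143e+00, -3.48063290e+01, -3.62426341e+01,  1.42610343e-01,
        2.09399516e-02,  7.70947686e-02]), 'position': array([0.36961734, 0.39285554, 0.3429487 ]), 'ee_rot': array([[-1.29378861e-04, -6.93837916e-01,  7.20131189e-01],
       [-1.97522086e-04,  7.20131199e-01,  6.93837890e-01],
       [-9.99999972e-01, -5.24738581e-05, -2.30218067e-04]]), 'ft_force': array([ 0.5341017 ,  0.78446301, -0.09155548]), 'torque': array([-0.01793243, -0.00558586, -0.01539064]), 'finger_gap': 0.29953999485165117}
([1, -33, -15], [3.3, -0.7, 1.7])
([0, -34, -13], [3.3, -0.7, 1.7])
([-1, -34, -11], [3.3, -0.7, 1.7])
([-3, -35, -9], [3.3, -0.7, 1.7])
([-4, -35, -7], [3.3, -0.7, 1.7])
([-5, -36, -5], [3.3, -0.7, 1.7])
([-6, -36, -3], [3.3, -0.7, 1.7])
([-7, -36, -1], [3.3, -0.7, 1.7])
([-8, -35, 1], [3.3, -0.7, 1.7])
([-9, -35, 3], [3.3, -0.7, 1.7])
([-10, -34, 6], [3.3, -0.7, 1.7])
([-11, -34, 8], [3.3, -0.7, 1.7])
([-12, -33, 10], [3.3, -0.7, 1.7])
([-13, -32, 12], [3.3, -0.7, 1.7])

([31, -14, 0], [0.0, 0.0, 0.0])
([31, -14, 0], [0.0, 0.0, 0.0])
([31, -14, 0], [0.0, 0.0, 0.0])
([31, -14, 0], [0.0, 0.0, 0.0])
([31, -14, 0], [0.0, 0.0, 0.0])
([31, -14, 0], [0.0, 0.0, 0.0])
([31, -14, 0], [0.0, 0.0, 0.0])
([31, -14, 0], [0.0, 0.0, 0.0])
```

Call:
{"op": "move_arm", "data": {"series": [{"slide": [0, -33, -15], "turn": [3.3, -0.7, 1.7]}, {"slide": [0, -34, -13], "turn": [3.3, -0.7, 1.7]}, {"slide": [-1, -34, -11], "turn": [3.3, -0.7, 1.7]}, {"slide": [-3, -35, -9], "turn": [3.3, -0.7, 1.7]}, {"slide": [-4, -35, -7], "turn": [3.3, -0.7, 1.7]}, {"slide": [-5, -36, -5], "turn": [3.3, -0.7, 1.7]}, {"slide": [-6, -36, -3], "turn": [3.3, -0.7, 1.7]}, {"slide": [-7, -36, -1], "turn": [3.3, -0.7, 1.7]}]}}

```text
clock: 1.75
position: [0.4663, 0.1192, 0.3364]
ee_rot: [[-0.036, -0.295, 0.955], [0.25, 0.922, 0.294], [-0.968, 0.25, 0.04]]
ft_force: [-0.0, 0.7, 0.0]
finger_gap: 0.0
```

Call:
{"op": "move_arm", "data": {"series": [{"slide": [-8, -35, 1], "turn": [3.3, -0.7, 1.7]}, {"slide": [-9, -35, 3], "turn": [3.3, -0.7, 1.7]}, {"slide": [-10, -34, 6], "turn": [3.3, -0.7, 1.7]}, {"slide": [-11, -34, 8], "turn": [3.3, -0.7, 1.7]}, {"slide": [-12, -33, 10], "turn": [3.3, -0.7, 1.7]}, {"slide": [0, 0, 0], "turn": [0, 0, 0]}, {"slide": [0, 0, 0], "turn": [0, 0, 0]}]}}

```text
clock: 2.45
position: [0.5265, -0.0509, 0.3311]
ee_rot: [[-0.0, -0.008, 1.0], [0.397, 0.918, 0.007], [-0.918, 0.397, 0.003]]
ft_force: [-1.1, 0.3, -0.2]
finger_gap: 0.003
```

Run:
```python
from h import *
from rig import bot
s=bot.sense();print(s["q"],s["ft_force"],toj(s["position"]),s["finger_gap"])
R2=Rt(25);p3=tow([-.1565,0,.06])
for r in plan(s["position"],s["ee_rot"],p3,R2,8):print(r)
```

```text
[-21.69438713   0.58732908 102.30249756  21.66530642  86.47423762
 -25.29525971] [-1.14930801  0.27174905 -0.18840192] [-0.12240042  0.01158651  0.33109417] 0.003448130416945855
([29, -17, 1], [0.4, -0.2, 0.2])
([29, -18, 1], [0.4, -0.2, 0.2])
([29, -18, 1], [0.4, -0.2, 0.2])
([29, -18, 1], [0.4, -0.2, 0.2])
([29, -18, 1], [0.4, -0.2, 0.2])
([29, -18, 1], [0.4, -0.2, 0.2])
([29, -18, 1], [0.4, -0.2, 0.2])
([29, -18, 1], [0.4, -0.2, 0.2])
```

Call:
{"op": "move_arm", "data": {"series": [{"slide": [10, -35, 2], "turn": [0.8, -0.4, 0.4]}, {"slide": [31, -15, 2], "turn": [0.8, -0.4, 0.4]}, {"slide": [31, -15, 2], "turn": [0.4, -0.2, 0.2]}, {"slide": [31, -15, 1], "turn": [0.4, -0.2, 0.2]}, {"slide": [31, -15, 1], "turn": [0.4, -0.2, 0.2]}, {"slide": [31, -15, 1], "turn": [0.4, -0.2, 0.2]}, {"slide": [31, -15, 1], "turn": [0, 0, 0]}, {"slide": [0, 0, 0], "turn": [0, 0, 0]}]}}

```text
clock: 3.25
position: [0.5343, -0.0805, 0.0979]
ee_rot: [[0.02, 0.046, 0.999], [0.424, 0.904, -0.05], [-0.905, 0.425, -0.002]]
ft_force: [-0.1, 0.1, -0.1]
finger_gap: 0.008
```

Run:
```python
from h import *
from rig import bot
s=bot.sense();print(s["q"],s["ft_force"],toj(s["position"]),s["finger_gap"])
R2=Rt(25);p3=tow([-.1565,0,.026])
for r in plan(s["position"],s["ee_rot"],p3,R2,4):print(r)
```

```text
[-25.25511443  14.26184335 113.68226464  25.71055227  64.66088555
 -36.07918294] [-0.14409316  0.09503514 -0.1092919 ] [-0.15150791  0.00221796  0.09794486] 0.0076740087149265975
([16, -9, 1], [0.0, -0.0, -0.0])
([16, -9, 1], [0.0, -0.0, -0.0])
([16, -9, 1], [0.0, -0.0, -0.0])
([16, -9, 1], [0.0, -0.0, -0.0])
```

Call:
{"op": "move_arm", "data": {"series": [{"slide": [16, -9, 1], "turn": [0, 0, 0]}, {"slide": [16, -9, 1], "turn": [0, 0, 0]}, {"slide": [16, -9, 1], "turn": [0, 0, 0]}, {"slide": [12, -7, 0], "turn": [0, 0, 0]}, {"slide": [0, 0, 0], "turn": [0, 0, 0]}, {"slide": [0, 0, 0], "turn": [0, 0, 0]}, {"slide": [0, 0, 0], "turn": [0, 0, 0]}]}}

```text
clock: 3.95
position: [0.5419, -0.0896, 0.0341]
ee_rot: [[0.03, 0.045, 0.999], [0.421, 0.906, -0.053], [-0.907, 0.422, 0.008]]
ft_force: [-0.9, -0.4, 0.6]
finger_gap: 0.001
```

Run:
```python
from h import *
from rig import bot,read_camera
s=bot.sense();print(s["q"],s["ft_force"],toj(s["position"]),s["finger_gap"])
a=read_camera("scene")["image"][110:300,200:400,::-1];b=read_camera("side")["image"][100:290,180:380,::-1]
cv2.imwrite("pics/a1.png",cv2.resize(np.hstack([a,b]),(800,380),interpolation=cv2.INTER_CUBIC))
```

```text
[-25.78496522  20.04586871 114.38735907  27.37172807  58.45127542
 -39.97610663] [-0.88974383 -0.43583141  0.55671971] [-0.16017981 -0.00589403  0.0341283 ] 0.0008003654234827227
```

View pics/a1.png

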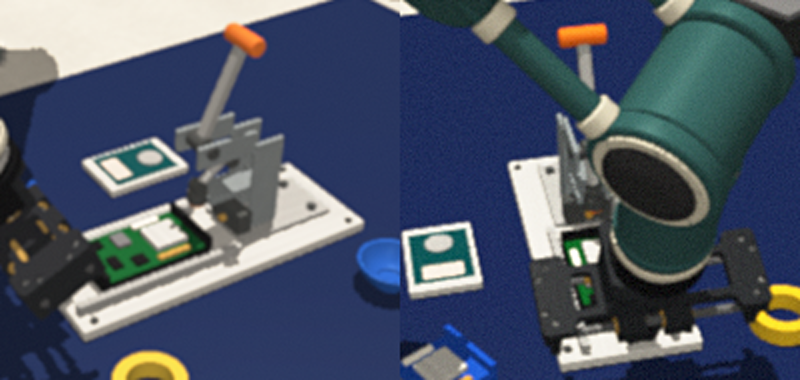

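Call:
{"op": "move_arm", "data": {"series": [{"slide": [7, -3, -6], "turn": [0, 0, 0]}, {"slide": [3, 7, 0], "turn": [0, 0, 0]}, {"slide": [3, 7, 0], "turn": [0, 0, 0]}, {"slide": [0, 0, 0], "turn": [0, 0, 0]}, {"slide": [0, 0, 0], "turn": [0, 0, 0]}]}}

```text
clock: 4.55
position: [0.5363, -0.0731, 0.0265]
ee_rot: [[0.029, 0.044, 0.999], [0.421, 0.906, -0.052], [-0.907, 0.422, 0.007]]
ft_force: [0.8, -0.7, -0.5]
finger_gap: 0.008
```

```bash
cat > st.py <<'E'
from h import *
from rig import bot
s=bot.sense();print(s["clock"],'jig force',np.round(s["ft_force"]@R,2),'jig pos mm',np.round(toj(s["position"])*1000,2),'tool x in jig',np.round(s["ee_rot"].T[0]@R,3))
E
python3 st.py
```

```text
4.55 jig force [-0.71 -0.82 -0.49] jig pos mm [-144.03    0.63   26.48] tool x in jig [ 0.422 -0.006 -0.907]
```

Call:
{"op": "move_arm", "data": {"series": [{"slide": [0.8, 1.8, 0], "turn": [0, 0, 0]}, {"slide": [0.8, 1.8, 0], "turn": [0, 0, 0]}, {"slide": [0.8, 1.8, 0], "turn": [0, 0, 0]}, {"slide": [0.8, 1.8, 0], "turn": [0, 0, 0]}, {"slide": [0.8, 1.8, 0], "turn": [0, 0, 0]}, {"slide": [0.8, 1.8, 0], "turn": [0, 0, 0]}]}}

```text
clock: 5.15
position: [0.5369, -0.0618, 0.0265]
ee_rot: [[0.029, 0.045, 0.999], [0.421, 0.906, -0.053], [-0.907, 0.422, 0.007]]
ft_force: [-0.1, -0.9, -1.1]
finger_gap: 0.008
```

```bash
python3 st.py
```

```text
5.15 jig force [-0.95  0.08 -1.13] jig pos mm [-132.75    0.58   26.54] tool x in jig [ 0.422 -0.006 -0.907]
```

Call:
{"op": "move_arm", "data": {"series": [{"slide": [0.8, 1.8, 0], "turn": [0, 0, 0]}, {"slide": [0.8, 1.8, 0], "turn": [0, 0, 0]}, {"slide": [0.8, 1.8, 0], "turn": [0, 0, 0]}, {"slide": [0.8, 1.8, 0], "turn": [0, 0, 0]}, {"slide": [0.8, 1.8, 0], "turn": [0, 0, 0]}]}}

```text
clock: 5.65
position: [0.5373, -0.0517, 0.0266]
ee_rot: [[0.029, 0.045, 0.999], [0.421, 0.906, -0.053], [-0.907, 0.422, 0.007]]
ft_force: [-0.6, -1.6, -0.7]
finger_gap: 0.002
```

```bash
python3 st.py
```

```text
5.65 jig force [-1.66  0.56 -0.72] jig pos mm [-122.6     0.77   26.64] tool x in jig [ 0.422 -0.006 -0.907]
```

Call:
{"op": "move_arm", "data": {"series": [{"slide": [0.8, 1.8, 0], "turn": [0, 0, 0]}, {"slide": [0.8, 1.8, 0], "turn": [0, 0, 0]}, {"slide": [0.8, 1.8, 0], "turn": [0, 0, 0]}, {"slide": [0.8, 1.8, 0], "turn": [0, 0, 0]}, {"slide": [0.8, 1.8, 0], "turn": [0, 0, 0]}, {"slide": [0.8, 1.8, 0], "turn": [0, 0, 0]}, {"slide": [0.8, 1.8, 0], "turn": [0, 0, 0]}]}}

```text
clock: 6.35
position: [0.5381, -0.038, 0.0269]
ee_rot: [[0.029, 0.045, 0.999], [0.421, 0.906, -0.053], [-0.907, 0.422, 0.007]]
ft_force: [-0.2, -1.0, -1.1]
finger_gap: 0.002
```

```bash
python3 st.py
python3 - <<'E'
from h import *
from rig import read_camera
a=read_camera("scene")["image"][110:300,200:400,::-1];b=read_camera("wrist")["image"][:,:,::-1]
cv2.imwrite("pics/a2.png",np.hstack([cv2.resize(a,(400,380),interpolation=cv2.INTER_CUBIC),cv2.resize(b,(400,380))]))
E
```

```text
6.35 jig force [-0.96  0.16 -1.08] jig pos mm [-108.85    0.74   26.95] tool x in jig [ 0.422 -0.006 -0.907]
```

View pics/a2.png

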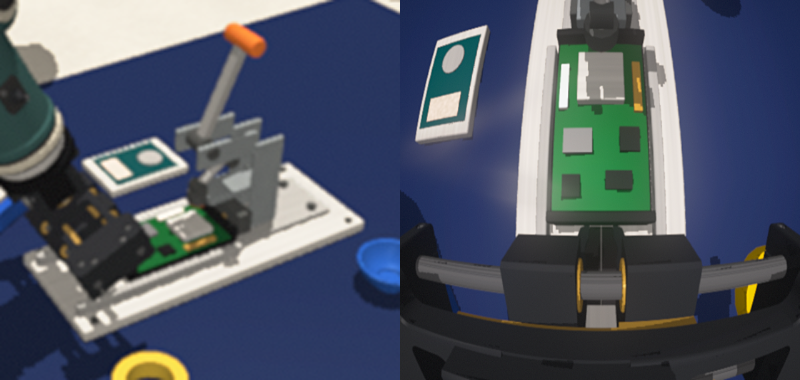

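The carrier (rear wall at wrist ~(600,218)) is moving with the fingers, squarely between the rails, and its front is close to the stop. From here I'm using 1 mm steps.

Call:
{"op": "move_arm", "data": {"series": [{"slide": [0.4, 0.9, 0], "turn": [0, 0, 0]}, {"slide": [0.4, 0.9, 0], "turn": [0, 0, 0]}, {"slide": [0.4, 0.9, 0], "turn": [0, 0, 0]}, {"slide": [0.4, 0.9, 0], "turn": [0, 0, 0]}]}}

```text
clock: 6.85
position: [0.5384, -0.0343, 0.027]
ee_rot: [[0.029, 0.045, 0.999], [0.421, 0.906, -0.053], [-0.907, 0.422, 0.007]]
ft_force: [-0.3, -2.2, -0.3]
finger_gap: 0.004
```

```bash
python3 st.py
```

```text
6.85 jig force [-2.22  0.16 -0.27] jig pos mm [-105.14    0.63   27.03] tool x in jig [ 0.422 -0.006 -0.907]
```

Call:
{"op": "move_arm", "data": {"series": [{"slide": [0.4, 0.9, 0], "turn": [0, 0, 0]}, {"slide": [0.4, 0.9, 0], "turn": [0, 0, 0]}, {"slide": [0.4, 0.9, 0], "turn": [0, 0, 0]}]}}

```text
clock: 7.15
position: [0.5385, -0.0312, 0.027]
ee_rot: [[0.029, 0.045, 0.999], [0.421, 0.906, -0.053], [-0.907, 0.422, 0.007]]
ft_force: [0.3, -2.7, -1.8]
finger_gap: 0.003
```

```bash
python3 st.py
```

```text
7.15 jig force [-2.65 -0.48 -1.83] jig pos mm [-102.11    0.7    27.02] tool x in jig [ 0.422 -0.006 -0.907]
```

Call:
{"op": "move_arm", "data": {"series": [{"slide": [0.4, 0.9, 0], "turn": [0, 0, 0]}, {"slide": [0.4, 0.9, 0], "turn": [0, 0, 0]}]}}

```text
clock: 7.35
position: [0.5386, -0.0295, 0.027]
ee_rot: [[0.029, 0.045, 0.999], [0.42, 0.906, -0.053], [-0.907, 0.421, 0.007]]
ft_force: [-0.8, -4.3, -1.0]
finger_gap: 0.007
```

```bash
python3 st.py
```

```text
7.35 jig force [-4.34  0.53 -1.02] jig pos mm [-100.39    0.71   27.01] tool x in jig [ 0.421 -0.006 -0.907]
```

Force is climbing, so the next steps are 0.5 mm.

Call:
{"op": "move_arm", "data": {"series": [{"slide": [0.2, 0.5, 0], "turn": [0, 0, 0]}, {"slide": [0, 0, 0], "turn": [0, 0, 0]}]}}

```text
clock: 7.55
position: [0.5386, -0.0295, 0.027]
ee_rot: [[0.029, 0.045, 0.999], [0.42, 0.906, -0.053], [-0.907, 0.42, 0.007]]
ft_force: [-2.4, -5.3, 0.0]
finger_gap: 0.006
```

```bash
python3 st.py
```

```text
7.55 jig force [-5.37  2.1   0.04] jig pos mm [-100.35    0.67   27.  ] tool x in jig [ 0.42  -0.006 -0.907]
```

Call:
{"op": "move_arm", "data": {"series": [{"slide": [0.2, 0.5, 0], "turn": [0, 0, 0]}, {"slide": [0, 0, 0], "turn": [0, 0, 0]}]}}

```text
clock: 7.75
position: [0.5386, -0.0294, 0.027]
ee_rot: [[0.029, 0.045, 0.999], [0.419, 0.906, -0.053], [-0.908, 0.42, 0.008]]
ft_force: [-1.5, -7.1, -1.1]
finger_gap: 0.003
```

```bash
python3 st.py
```

```text
7.75 jig force [-7.18  1.15 -1.06] jig pos mm [-100.24    0.66   26.97] tool x in jig [ 0.42  -0.006 -0.908]
```

Call:
{"op": "move_arm", "data": {"series": [{"slide": [0.3, 0.6, 0], "turn": [0, 0, 0]}, {"slide": [0.3, 0.6, 0], "turn": [0, 0, 0]}, {"slide": [0, 0, 0], "turn": [0, 0, 0]}]}}

```text
clock: 8.05
position: [0.5387, -0.0291, 0.0269]
ee_rot: [[0.029, 0.044, 0.999], [0.417, 0.907, -0.052], [-0.908, 0.418, 0.008]]
ft_force: [-2.5, -10.8, -0.1]
finger_gap: 0.007
```

```bash
python3 st.py;  python3 - <<'E'
from h import *
from rig import read_camera
a=read_camera("scene")["image"][170:265,260:360,::-1];b=read_camera("wrist")["image"][:230,280:,::-1]
cv2.imwrite("pics/a3.png",np.hstack([cv2.resize(a,(400,380),interpolation=cv2.INTER_CUBIC),cv2.resize(b,(400,380))]))
E
```

```text
8.05 jig force [-10.95   1.88  -0.06] jig pos mm [-99.97   0.56  26.91] tool x in jig [ 0.418 -0.007 -0.908]
```

View pics/a3.png

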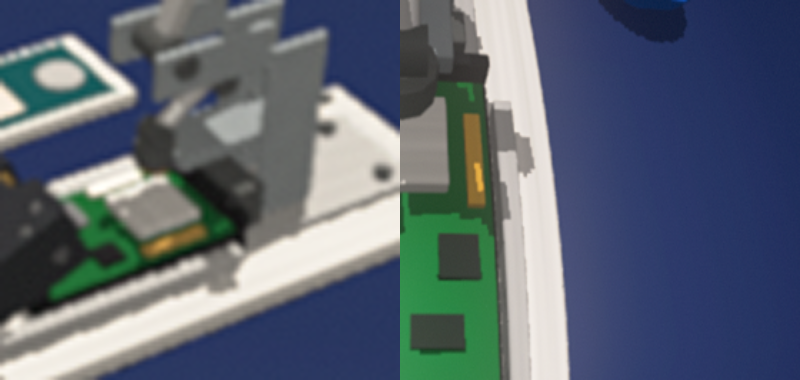

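Force rose to 11 N with no further motion, and the front wall is against the stop block at crop (245,185). So the stop is at x' ≈ 31.5 and the hinge at about -3.5. I'm backing off now.

Call:
{"op": "move_arm", "data": {"series": [{"slide": [-1.5, -4, 0], "turn": [0, 0, 0]}, {"slide": [-8, -16, 0], "turn": [0, 0, 0]}, {"slide": [-8, -16, 0], "turn": [0, 0, 0]}, {"slide": [-25, 5, 0], "turn": [0, 0, 0]}, {"slide": [0, 0, 0], "turn": [0, 0, 0]}]}}

```text
clock: 8.65
position: [0.5384, -0.0746, 0.0551]
ee_rot: [[0.034, 0.045, 0.998], [0.42, 0.906, -0.055], [-0.907, 0.421, 0.012]]
ft_force: [1.1, -1.0, 1.4]
finger_gap: 0.002
```

```bash
python3 st.py;  python3 - <<'E'
from h import *
from rig import read_camera,bot
c=read_camera("side");a=c["image"][130:290,190:340,::-1];c2=read_camera("scene");b=c2["image"][130:290,210:380,::-1]
cv2.imwrite("pics/a4.png",np.hstack([cv2.resize(a,(375,400),interpolation=cv2.INTER_CUBIC),cv2.resize(b,(425,400),interpolation=cv2.INTER_CUBIC)]))
P=toj(cloud(c2));hsv=cv2.cvtColor(c2["image"],cv2.COLOR_RGB2HSV)
g=(hsv[...,0]>45)&(hsv[...,0]<75)&(hsv[...,1]>120)&(abs(P[...,1])<.037)&(P[...,0]<.1)
print(g.sum(),np.round(np.nanpercentile(P[g],[1,50,99],axis=0)*1000))
s=bot.sense()
p1=tow([-.11,0,.31]);p2=tow([.009-.0,0,.250])
print(p1,p2)
for r in plan(s["position"],s["ee_rot"],p1,Rt(40),8):print(r)
print()
for r in plan(p1,Rt(40),p2,Rt(50),6):print(r)
E
```

```text
8.65 jig force [-0.96 -1.14  1.38] jig pos mm [-145.45   -1.58   55.1 ] tool x in jig [ 0.421 -0.011 -0.907]
519 [[-83. -33.  25.]
 [-49.  -8.  28.]
 [ 26.  30.  37.]]
[ 0.53875133 -0.03913903  0.31      ] [0.54518671 0.07968683 0.25      ]
([-27, 17, 0], [0.0, 0.1, 1.9])
([-27, 18, 0], [0.0, 0.1, 1.9])
([-26, 19, 0], [0.0, 0.1, 1.9])
([-25, 20, 0], [0.0, 0.1, 1.9])
([-25, 21, 0], [0.0, 0.1, 1.9])
([-24, 22, 0], [0.0, 0.1, 1.9])
([-23, 22, 0], [0.0, 0.1, 1.9])
([-23, 23, 0], [0.0, 0.1, 1.9])

([20, 9, 0], [0.0, -0.0, 1.7])
([21, 8, 0], [0.0, -0.0, 1.7])
([21, 8, 0], [0.0, -0.0, 1.7])
([21, 7, 0], [0.0, -0.0, 1.7])
([21, 6, 0], [0.0, -0.0, 1.7])
([21, 6, 0], [0.0, -0.0, 1.7])
```

View pics/a4.png

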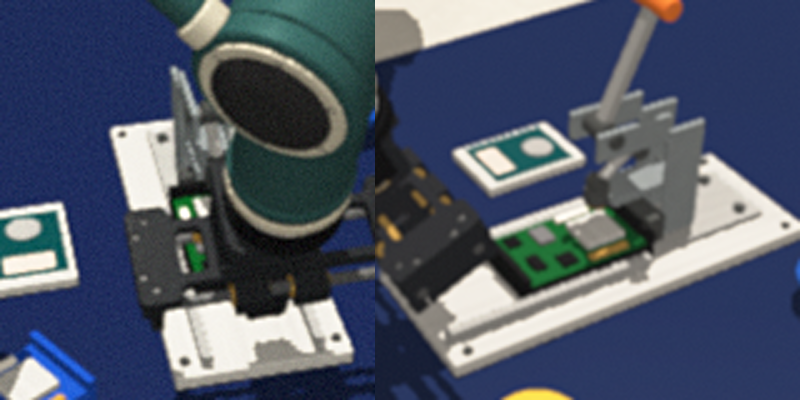

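The carrier stayed against the stop (front wall at the block, right panel ~(645,225)). Next I'm going up to the handle.

Call:
{"op": "move_arm", "data": {"series": [{"slide": [-30, 12, 0], "turn": [0, 0, 1.9]}, {"slide": [-30, 13, 0], "turn": [0, 0, 1.9]}, {"slide": [-28, 16, 0], "turn": [0, 0, 1.9]}, {"slide": [-26, 20, 0], "turn": [0, 0, 1.9]}, {"slide": [-25, 21, 0], "turn": [0, 0, 1.9]}, {"slide": [-24, 22, 0], "turn": [0, 0, 1.9]}, {"slide": [-23, 22, 0], "turn": [0, 0, 1.9]}, {"slide": [-23, 23, 0], "turn": [0, 0, 1.9]}]}}

```text
clock: 9.55
position: [0.5348, -0.0543, 0.3108]
ee_rot: [[0.038, 0.037, 0.999], [0.646, 0.762, -0.052], [-0.763, 0.647, 0.005]]
ft_force: [-0.4, -0.3, 0.2]
finger_gap: 0.008
```

```bash
python3 st.py;  python3 - <<'E'
from h import *
from rig import bot
s=bot.sense();print(s['q'])
for r in plan(s["position"],s["ee_rot"],tow([0.0,0,.255]),Rt(50),7):print(r)
E
```

```text
9.55 jig force [-0.31  0.38  0.24] jig pos mm [-125.39    3.17  310.8 ] tool x in jig [ 0.647 -0.003 -0.763]
[-29.67706158   6.25644123 103.91453057  35.43728281  90.3545858
 -33.17401886]
([18, 9, 0], [0.0, 0.0, 1.4])
([18, 8, 0], [0.0, 0.0, 1.4])
([18, 8, 0], [0.0, 0.0, 1.4])
([18, 7, 0], [0.0, 0.0, 1.4])
([18, 7, 0], [0.0, 0.0, 1.4])
([19, 6, 0], [0.0, 0.0, 1.4])
([19, 6, 0], [0.0, 0.0, 1.4])
```

Call:
{"op": "move_arm", "data": {"series": [{"slide": [18, 9, 0], "turn": [0, 0, 1.4]}, {"slide": [18, 8, 0], "turn": [0, 0, 1.4]}, {"slide": [18, 8, 0], "turn": [0, 0, 1.4]}, {"slide": [18, 7, 0], "turn": [0, 0, 1.4]}, {"slide": [18, 7, 0], "turn": [0, 0, 1.4]}, {"slide": [16, 6, 0], "turn": [0, 0, 1.4]}, {"slide": [0, 0, 0], "turn": [0, 0, 1.4]}, {"slide": [0, 0, 0], "turn": [0, 0, 0]}]}}

```text
clock: 10.35
position: [0.5408, 0.0506, 0.264]
ee_rot: [[0.044, 0.03, 0.999], [0.765, 0.642, -0.053], [-0.642, 0.766, 0.005]]
ft_force: [-0.2, -0.1, 0.3]
finger_gap: 0.004
```

```bash
python3 st.py;  python3 - <<'E'
from h import *
from rig import bot,read_camera
c=read_camera("side");a=c["image"][70:290,150:380,::-1];c2=read_camera("scene");b=c2["image"][70:290,180:410,::-1]
cv2.imwrite("pics/a5.png",np.hstack([cv2.resize(a,(400,382),interpolation=cv2.INTER_CUBIC),cv2.resize(b,(400,382),interpolation=cv2.INTER_CUBIC)]))
s=bot.sense();print(s['q'])
for i in plan(s["position"],s["ee_rot"],tow([0.009,0,.245]),Rt(50),1):print(i)
E
```

```text
10.35 jig force [-0.12  0.15  0.27] jig pos mm [-20.32   2.82 263.98] tool x in jig [ 0.766 -0.002 -0.642]
[-23.72780357   8.05442618 111.42055801  46.10105168  85.08753894
 -35.51017585]
([36, 4, 2], [0.3, 0.3, 0.1])
```

View pics/a5.png

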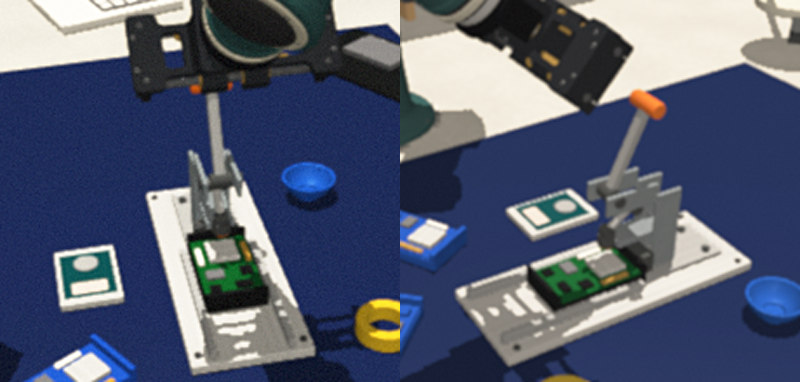

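Fingers are centred behind the orange grip (side ~(212,88), scene ~(648,105)). Next I approach the contact.

Call:
{"op": "move_arm", "data": {"series": [{"slide": [12, 1, 1], "turn": [0, 0, 0]}, {"slide": [12, 1, 1], "turn": [0, 0, 0]}, {"slide": [12, 1, 0], "turn": [0, 0, 0]}, {"slide": [6, 1, 0], "turn": [0, 0, 0]}, {"slide": [2, 0, 0], "turn": [0, 0, 0]}, {"slide": [0, 0, 0], "turn": [0, 0, 0]}, {"slide": [0, 0, 0], "turn": [0, 0, 0]}]}}

```text
clock: 11.15
position: [0.5454, 0.0864, 0.2398]
ee_rot: [[0.045, 0.029, 0.999], [0.764, 0.643, -0.053], [-0.643, 0.765, 0.007]]
ft_force: [-0.1, 0.5, 0.2]
finger_gap: 0.006
```

```bash
python3 st.py;  python3 - <<'E'
from h import *
from rig import bot,read_camera
c2=read_camera("scene");b=c2["image"][80:200,240:400,::-1]
cv2.imwrite("pics/a6.png",cv2.resize(b,(800,600),interpolation=cv2.INTER_CUBIC))
E
cat > arc.py <<'E'
import sys
from h import *
from rig import bot
# args: e0 e1 n hx ; relative arc plan in jig plane from TCP-on-arc at e0 to e1
e0,e1,n,hx=map(float,sys.argv[1:5]);n=int(n)
def tilt(e): return 30+(e-8)/61.3*20
def tcp(e):
    t=np.radians(tilt(e));E=np.radians(e)
    return np.array([hx+105*np.cos(E)-17*np.sin(t),126+105*np.sin(E)+17*np.cos(t)])
es=np.linspace(e0,e1,n+1)
for a,b in zip(es,es[1:]):
    d=tcp(b)-tcp(a);t=np.radians(tilt(a))
    print(round(b,1),np.round(tcp(b),1),'slide',np.round([d[0]*np.sin(t)-d[1]*np.cos(t),d[0]*np.cos(t)+d[1]*np.sin(t)],1),'turn z',round(tilt(b)-tilt(a),2))
E
python3 arc.py 69.3 9.3 30 -3.5
```

```text
11.15 jig force [0.48 0.12 0.24] jig pos mm [1.5690e+01 1.6000e-01 2.3984e+02] tool x in jig [ 0.765 -0.004 -0.643]
67.3 [ 24.1 233.9] slide [3.5 1.3] turn z -0.65
65.3 [ 27.6 232.6] slide [3.5 1.3] turn z -0.65
63.3 [ 31.  231.2] slide [3.5 1.2] turn z -0.65
61.3 [ 34.4 229.6] slide [3.6 1.1] turn z -0.65
59.3 [ 37.7 227.9] slide [3.6 1. ] turn z -0.65
57.3 [ 41.  226.1] slide [3.6 0.9] turn z -0.65
55.3 [ 44.2 224.3] slide [3.6 0.8] turn z -0.65
53.3 [ 47.3 222.3] slide [3.6 0.8] turn z -0.65
51.3 [ 50.3 220.1] slide [3.6 0.7] turn z -0.65
49.3 [ 53.3 217.9] slide [3.6 0.6] turn z -0.65
47.3 [ 56.2 215.6] slide [3.7 0.5] turn z -0.65
45.3 [ 58.9 213.2] slide [3.7 0.4] turn z -0.65
43.3 [ 61.6 210.7] slide [3.7 0.3] turn z -0.65
41.3 [ 64.3 208.2] slide [3.7 0.2] turn z -0.65
39.3 [ 66.8 205.5] slide [3.7 0.2] turn z -0.65
37.3 [ 69.2 202.7] slide [3.7 0.1] turn z -0.65
35.3 [ 71.5 199.9] slide [ 3.7 -0. ] turn z -0.65
33.3 [ 73.7 197. ] slide [ 3.7 -0.1] turn z -0.65
31.3 [ 75.8 194. ] slide [ 3.6 -0.2] turn z -0.65
29.3 [ 77.8 191. ] slide [ 3.6 -0.3] turn z -0.65
27.3 [ 79.7 187.9] slide [ 3.6 -0.4] turn z -0.65
25.3 [ 81.5 184.7] slide [ 3.6 -0.4] turn z -0.65
23.3 [ 83.2 181.5] slide [ 3.6 -0.5] turn z -0.65
21.3 [ 84.7 178.2] slide [ 3.6 -0.6] turn z -0.65
19.3 [ 86.2 174.8] slide [ 3.6 -0.7] turn z -0.65
17.3 [ 87.5 171.5] slide [ 3.5 -0.8] turn z -0.65
15.3 [ 88.7 168.1] slide [ 3.5 -0.9] turn z -0.65
13.3 [ 89.7 164.6] slide [ 3.5 -0.9] turn z -0.65
11.3 [ 90.7 161.1] slide [ 3.5 -1. ] turn z -0.65
9.3 [ 91.5 157.6] slide [ 3.4 -1.1] turn z -0.65
```

View pics/a6.png

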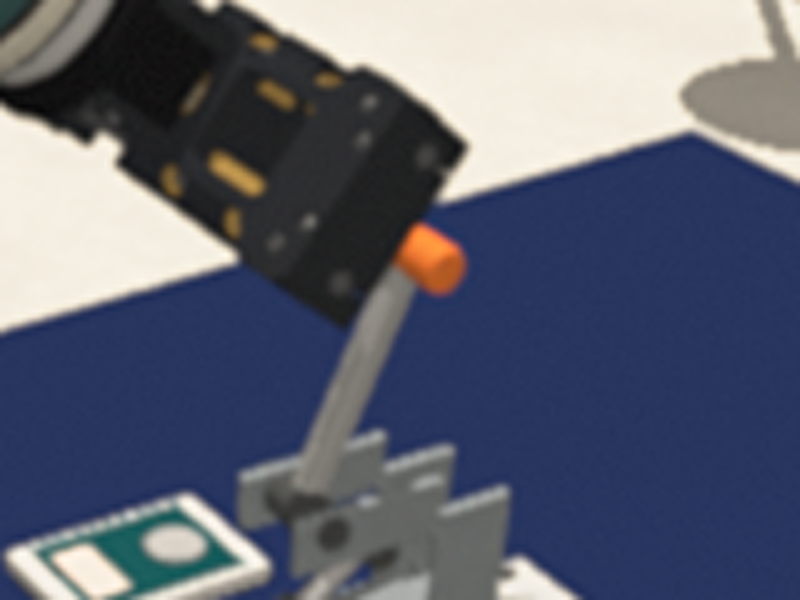

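Call:
{"op": "move_arm", "data": {"series": [{"slide": [3, -0.5, 0], "turn": [0, 0, 0]}, {"slide": [3, 0, 0], "turn": [0, 0, 0]}, {"slide": [3, 0.7, 0], "turn": [0, 0, -0.6]}, {"slide": [3.5, 1.3, 0], "turn": [0, 0, -0.6]}, {"slide": [3.5, 1.3, 0], "turn": [0, 0, -0.6]}, {"slide": [3.5, 1.2, 0], "turn": [0, 0, -0.6]}]}}

```text
clock: 11.8
position: [0.5463, 0.1041, 0.23]
ee_rot: [[0.044, 0.031, 0.999], [0.736, 0.675, -0.053], [-0.676, 0.737, 0.007]]
ft_force: [0.0, 0.2, -0.3]
finger_gap: 0.009
```

```bash
python3 st.py;  python3 - <<'E'
from h import *
from rig import bot,read_camera
c2=read_camera("scene");b=c2["image"][80:200,240:400,::-1]
cv2.imwrite("pics/a7.png",cv2.resize(b,(560,420),interpolation=cv2.INTER_CUBIC))
E
```

```text
11.8 jig force [ 0.2 -0.  -0.3] jig pos mm [3.339e+01 1.900e-01 2.300e+02] tool x in jig [ 0.737 -0.004 -0.676]
```

View pics/a7.png

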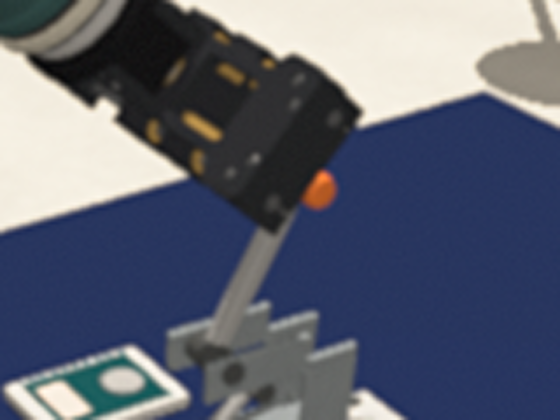

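Call:
{"op": "move_arm", "data": {"series": [{"slide": [3.6, 1.1, 0], "turn": [0, 0, -0.7]}, {"slide": [3.6, 1, 0], "turn": [0, 0, -0.7]}, {"slide": [3.6, 0.9, 0], "turn": [0, 0, -0.7]}, {"slide": [3.6, 0.8, 0], "turn": [0, 0, -0.7]}, {"slide": [3.6, 0.8, 0], "turn": [0, 0, -0.6]}, {"slide": [3.6, 0.7, 0], "turn": [0, 0, -0.6]}]}}

```text
clock: 12.45
position: [0.5474, 0.1232, 0.2187]
ee_rot: [[0.042, 0.034, 0.999], [0.687, 0.725, -0.053], [-0.725, 0.688, 0.007]]
ft_force: [0.2, 0.1, 0.7]
finger_gap: 0.005
```

```bash
python3 st.py;  python3 - <<'E'
from h import *
from rig import bot,read_camera
c2=read_camera("scene");b=c2["image"][80:200,240:400,::-1]
cv2.imwrite("pics/a8.png",cv2.resize(b,(560,420),interpolation=cv2.INTER_CUBIC))
E
```

```text
12.45 jig force [ 0.13 -0.16  0.73] jig pos mm [5.2570e+01 1.0000e-01 2.1867e+02] tool x in jig [ 0.688 -0.005 -0.725]
```

View pics/a8.png

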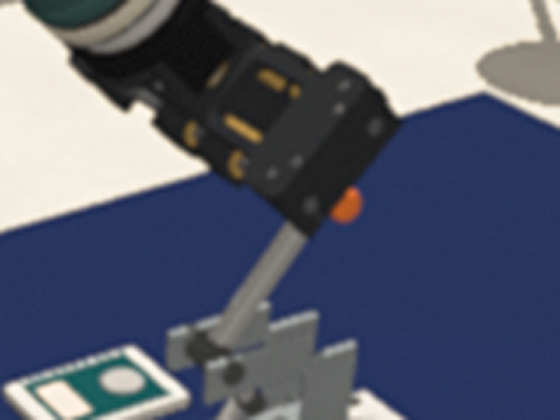

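The handle is turning with the fingers (grip now at crop (345,204), the bar leaning further over).

Call:
{"op": "move_arm", "data": {"series": [{"slide": [3.6, 0.6, 0], "turn": [0, 0, -0.6]}, {"slide": [3.6, 0.5, 0], "turn": [0, 0, -0.6]}, {"slide": [3.7, 0.4, 0], "turn": [0, 0, -0.7]}, {"slide": [3.7, 0.3, 0], "turn": [0, 0, -0.7]}, {"slide": [3.7, 0.2, 0], "turn": [0, 0, -0.6]}]}}

```text
clock: 13.0
position: [0.5482, 0.137, 0.2065]
ee_rot: [[0.04, 0.036, 0.999], [0.646, 0.762, -0.053], [-0.763, 0.647, 0.007]]
ft_force: [-0.3, 0.4, 1.3]
finger_gap: 0.007
```

```bash
python3 st.py
```

```text
13.0 jig force [0.4  0.28 1.31] jig pos mm [6.6360e+01 5.0000e-02 2.0649e+02] tool x in jig [ 0.647 -0.005 -0.763]
```

Call:
{"op": "move_arm", "data": {"series": [{"slide": [2.5, 0.1, 0], "turn": [0, 0, -0.5]}, {"slide": [2.5, 0.1, 0], "turn": [0, 0, -0.5]}, {"slide": [2.5, 0, 0], "turn": [0, 0, -0.5]}]}}

```text
clock: 13.3
position: [0.5485, 0.1419, 0.2015]
ee_rot: [[0.039, 0.037, 0.999], [0.626, 0.778, -0.053], [-0.779, 0.627, 0.007]]
ft_force: [-1.7, -0.7, 6.2]
finger_gap: 0.006
```

```bash
python3 st.py
```

```text
13.3 jig force [-0.83  1.66  6.21] jig pos mm [7.1260e+01 3.0000e-02 2.0152e+02] tool x in jig [ 0.627 -0.005 -0.779]
```

Call:
{"op": "move_arm", "data": {"series": [{"slide": [2.5, 0, 0], "turn": [0, 0, -0.4]}, {"slide": [2.5, -0.1, 0], "turn": [0, 0, -0.4]}, {"slide": [2.5, -0.1, 0], "turn": [0, 0, -0.4]}]}}

```text
clock: 13.6
position: [0.5488, 0.1465, 0.1961]
ee_rot: [[0.038, 0.037, 0.999], [0.61, 0.79, -0.052], [-0.791, 0.611, 0.007]]
ft_force: [-3.6, -2.5, 9.1]
finger_gap: 0.004
```

```bash
python3 st.py
```

```text
13.6 jig force [-2.71  3.47  9.1 ] jig pos mm [7.5870e+01 1.0000e-02 1.9611e+02] tool x in jig [ 0.611 -0.005 -0.791]
```

Call:
{"op": "move_arm", "data": {"series": [{"slide": [2.5, -0.2, 0], "turn": [0, 0, -0.4]}, {"slide": [2.5, -0.2, 0], "turn": [0, 0, -0.4]}, {"slide": [2.5, -0.2, 0], "turn": [0, 0, -0.4]}]}}

```text
clock: 13.9
position: [0.549, 0.1508, 0.1901]
ee_rot: [[0.037, 0.038, 0.999], [0.594, 0.803, -0.052], [-0.803, 0.595, 0.007]]
ft_force: [-3.5, -1.2, 9.4]
finger_gap: 0.004
```

```bash
python3 st.py;  python3 - <<'E'
from h import *
from rig import bot,read_camera
c2=read_camera("scene");b=c2["image"][80:245,240:400,::-1]
cv2.imwrite("pics/a9.png",cv2.resize(b,(560,578),interpolation=cv2.INTER_CUBIC))
E
```

```text
13.9 jig force [-1.41  3.46  9.35] jig pos mm [8.0220e+01 1.0000e-02 1.9011e+02] tool x in jig [ 0.595 -0.005 -0.803]
```

View pics/a9.png

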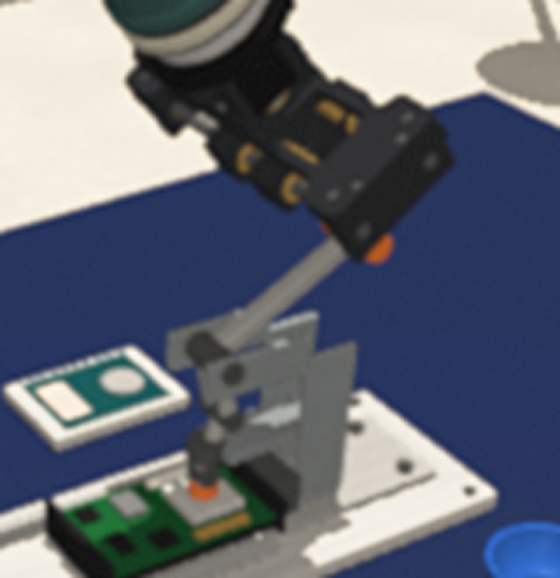

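Spindle tip (crop (203,490)) is on the heat spreader and the grip is at (378,247). Push force is 10 N, and I'm carrying on along the arc.

Call:
{"op": "move_arm", "data": {"series": [{"slide": [2.5, -0.3, 0], "turn": [0, 0, -0.4]}, {"slide": [2.5, -0.3, 0], "turn": [0, 0, -0.4]}, {"slide": [2.5, -0.3, 0], "turn": [0, 0, -0.4]}, {"slide": [2.5, -0.4, 0], "turn": [0, 0, -0.4]}]}}

```text
clock: 14.35
position: [0.5497, 0.1556, 0.1811]
ee_rot: [[0.037, 0.039, 0.999], [0.571, 0.819, -0.053], [-0.82, 0.572, 0.008]]
ft_force: [-2.1, -1.0, 7.6]
finger_gap: 0.001
```

```bash
python3 st.py
```

```text
14.35 jig force [-1.1   2.    7.55] jig pos mm [ 85.02  -0.37 181.05] tool x in jig [ 0.572 -0.006 -0.82 ]
```

Call:
{"op": "move_arm", "data": {"series": [{"slide": [2.5, -0.4, 0], "turn": [0, 0, -0.4]}, {"slide": [2.5, -0.5, 0], "turn": [0, 0, -0.4]}, {"slide": [2.5, -0.5, 0], "turn": [0, 0, -0.4]}]}}

```text
clock: 14.65
position: [0.55, 0.1584, 0.1734]
ee_rot: [[0.036, 0.04, 0.999], [0.553, 0.831, -0.053], [-0.832, 0.554, 0.008]]
ft_force: [-0.3, 0.5, 4.0]
finger_gap: 0.006
```

```bash
python3 st.py
```

```text
14.65 jig force [0.46 0.28 3.96] jig pos mm [ 87.85  -0.6  173.37] tool x in jig [ 0.554 -0.006 -0.832]
```

Call:
{"op": "move_arm", "data": {"series": [{"slide": [2.5, -0.6, 0], "turn": [0, 0, -0.4]}, {"slide": [2.5, -0.6, 0], "turn": [0, 0, -0.4]}]}}

```text
clock: 14.85
position: [0.5498, 0.1597, 0.1675]
ee_rot: [[0.035, 0.041, 0.999], [0.54, 0.84, -0.053], [-0.841, 0.542, 0.007]]
ft_force: [1.1, 0.8, 0.8]
finger_gap: 0.009
```

```bash
python3 st.py
```

```text
14.85 jig force [ 0.83 -1.03  0.78] jig pos mm [ 89.14  -0.27 167.47] tool x in jig [ 0.542 -0.006 -0.841]
```

Call:
{"op": "move_arm", "data": {"series": [{"slide": [2, -0.6, 0], "turn": [0, 0, -0.4]}, {"slide": [2, -0.6, 0], "turn": [0, 0, -0.4]}, {"slide": [0, 0, 0], "turn": [0, 0, 0]}]}}

```text
clock: 15.15
position: [0.5492, 0.1611, 0.1631]
ee_rot: [[0.033, 0.042, 0.999], [0.529, 0.847, -0.053], [-0.848, 0.53, 0.006]]
ft_force: [-0.2, -0.6, 0.0]
finger_gap: 0.001
```

```bash
python3 st.py
```

```text
15.15 jig force [-0.64  0.13  0.02] jig pos mm [ 90.47   0.41 163.07] tool x in jig [ 0.53  -0.004 -0.848]
```

Call:
{"op": "move_arm", "data": {"series": [{"slide": [1.5, -0.5, 0], "turn": [0, 0, -0.3]}, {"slide": [1.5, -0.5, 0], "turn": [0, 0, -0.3]}, {"slide": [0, 0, 0], "turn": [0, 0, 0]}]}}

```text
clock: 15.45
position: [0.5497, 0.1617, 0.1607]
ee_rot: [[0.033, 0.042, 0.999], [0.521, 0.852, -0.053], [-0.853, 0.522, 0.007]]
ft_force: [0.3, -0.3, 0.3]
finger_gap: 0.008
```

```bash
python3 st.py;  python3 - <<'E'
from h import *
from rig import bot,read_camera
c2=read_camera("scene");b=c2["image"][80:245,240:400,::-1]
cv2.imwrite("pics/b1.png",cv2.resize(b,(560,578),interpolation=cv2.INTER_CUBIC))
E
```

```text
15.45 jig force [-0.32 -0.3   0.27] jig pos mm [ 9.1180e+01 -1.0000e-01  1.6067e+02] tool x in jig [ 0.522 -0.005 -0.853]
```

View pics/b1.png

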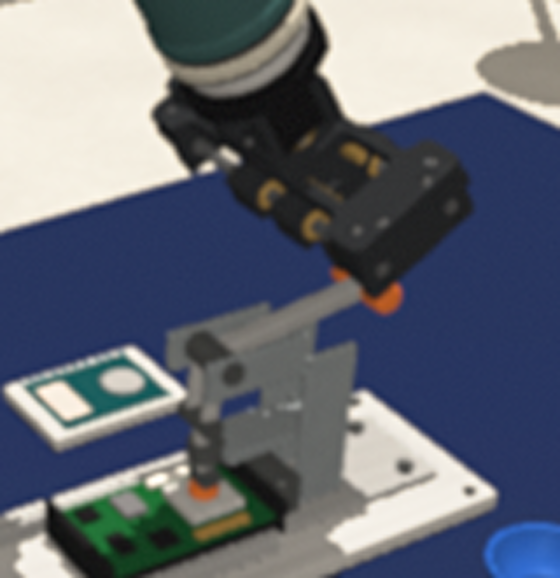

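The force has gone, so the handle has snapped ahead (grip now at crop (383,297)). I'll feel for its end stop.

Call:
{"op": "move_arm", "data": {"series": [{"slide": [1, -0.3, 0], "turn": [0, 0, 0]}, {"slide": [1, -0.3, 0], "turn": [0, 0, 0]}, {"slide": [0, 0, 0], "turn": [0, 0, 0]}]}}

```text
clock: 15.8
position: [0.5498, 0.1621, 0.1586]
ee_rot: [[0.033, 0.042, 0.999], [0.521, 0.852, -0.053], [-0.853, 0.522, 0.007]]
ft_force: [0.0, 0.3, 0.1]
finger_gap: 0.007
```

```bash
python3 st.py
```

```text
15.8 jig force [ 0.3  -0.01  0.13] jig pos mm [ 9.1590e+01 -1.3000e-01  1.5862e+02] tool x in jig [ 0.522 -0.005 -0.853]
```

Call:
{"op": "move_arm", "data": {"series": [{"slide": [1, -0.3, 0], "turn": [0, 0, 0]}, {"slide": [1, -0.3, 0], "turn": [0, 0, 0]}, {"slide": [0, 0, 0], "turn": [0, 0, 0]}]}}

```text
clock: 16.1
position: [0.5498, 0.1627, 0.1566]
ee_rot: [[0.033, 0.042, 0.999], [0.521, 0.852, -0.053], [-0.853, 0.522, 0.007]]
ft_force: [0.2, 0.3, -0.5]
finger_gap: 0.002
```

```bash
python3 st.py
```

```text
16.1 jig force [ 0.31 -0.21 -0.53] jig pos mm [ 9.2190e+01 -8.0000e-02  1.5659e+02] tool x in jig [ 0.522 -0.005 -0.853]
```

Call:
{"op": "move_arm", "data": {"series": [{"slide": [1, -0.3, 0], "turn": [0, 0, 0]}, {"slide": [0, 0, 0], "turn": [0, 0, 0]}]}}

```text
clock: 16.3
position: [0.55, 0.163, 0.1561]
ee_rot: [[0.034, 0.041, 0.999], [0.521, 0.852, -0.053], [-0.853, 0.522, 0.007]]
ft_force: [-0.8, -1.5, 3.1]
finger_gap: 0.006
```

```bash
python3 st.py
```

```text
16.3 jig force [-1.49  0.73  3.14] jig pos mm [ 92.41  -0.32 156.11] tool x in jig [ 0.522 -0.006 -0.853]
```

I met the end stop at TCP z 156, as predicted for q=1.07. Releasing and checking.

Call:
{"op": "move_arm", "data": {"series": [{"slide": [-4, 0, 0], "turn": [0, 0, 0]}, {"slide": [-15, 4, 0], "turn": [0, 0, 0]}, {"slide": [-25, 6, 0], "turn": [0, 0, 0]}, {"slide": [-35, 8, 0], "turn": [0, 0, 0]}, {"slide": [-35, 8, 0], "turn": [0, 0, 0]}, {"slide": [-20, 4, 0], "turn": [0, 0, 0]}, {"slide": [0, 0, 0], "turn": [0, 0, 0]}, {"slide": [0, 0, 0], "turn": [0, 0, 0]}]}}

```text
clock: 17.1
position: [0.5468, 0.1185, 0.2862]
ee_rot: [[0.035, 0.042, 0.999], [0.52, 0.852, -0.054], [-0.853, 0.521, 0.008]]
ft_force: [-0.2, 0.1, -0.3]
finger_gap: 0.005
```

```bash
python3 st.py;  python3 - <<'E'
from h import *
import pickle
from rig import bot,read_camera
c=read_camera("side");a=c["image"][100:300,150:390,::-1];c2=read_camera("scene");b=c2["image"][100:300,180:420,::-1]
cv2.imwrite("pics/b2.png",np.vstack([cv2.resize(a,(360,300),interpolation=cv2.INTER_CUBIC),cv2.resize(b,(360,300),interpolation=cv2.INTER_CUBIC)]))
cv2.imwrite("pics/b3.png",cv2.resize(c2["image"][130:250,250:400,::-1],(750,600),interpolation=cv2.INTER_CUBIC))
d0=pickle.load(open("d0.pkl","rb"))
for n,cc in (("side",c),("scene",c2)):
    P=toj(cloud(cc));hsv=cv2.cvtColor(cc["image"],cv2.COLOR_RGB2HSV)
    o=(hsv[...,0]<12)&(hsv[...,1]>180)&(hsv[...,2]>100)&(abs(P[...,1])<.04)&(abs(P[...,0])<.17)&(P[...,2]>.1)
    print(n,o.sum(),np.round(np.nanmedian(P[o],0)*1000,1))
    for nm,im in(("0",d0[n]["image"]),("1",cc["image"])):
        h=cv2.cvtColor(im,cv2.COLOR_RGB2HSV)
        y=(h[...,0]>20)&(h[...,0]<32)&(h[...,1]>150)&(h[...,2]>120);y[:150]=0
        bl=(h[...,0]>100)&(h[...,0]<118)&(h[...,1]>180)&(h[...,2]>110);bl[:150]=0;bl[:,:300]=0
        print(nm,'tape px',np.argwhere(y).mean(0),'dish px',np.argwhere(bl).mean(0))
E
```

```text
17.1 jig force [ 0.14  0.19 -0.32] jig pos mm [ 47.81   0.53 286.23] tool x in jig [ 0.521 -0.007 -0.853]
side 46 [ 91.7  10.8 139.9]
0 tape px [258.27402135 363.80427046] dish px [255.963 321.264]
1 tape px [258.79849812 368.54067584] dish px [256.40324215 321.21073961]
scene 68 [ 95.5 -15.4 144.2]
0 tape px [302.65786695 274.53009504] dish px [241.09104478 396.25671642]
1 tape px [303.17179215 274.40402969] dish px [241.07851852 396.26814815]
```

View pics/b2.png

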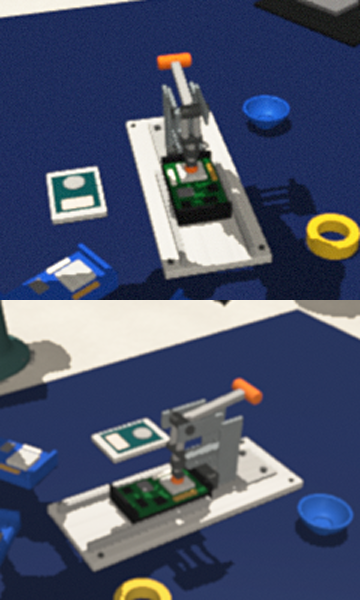

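View pics/b3.png

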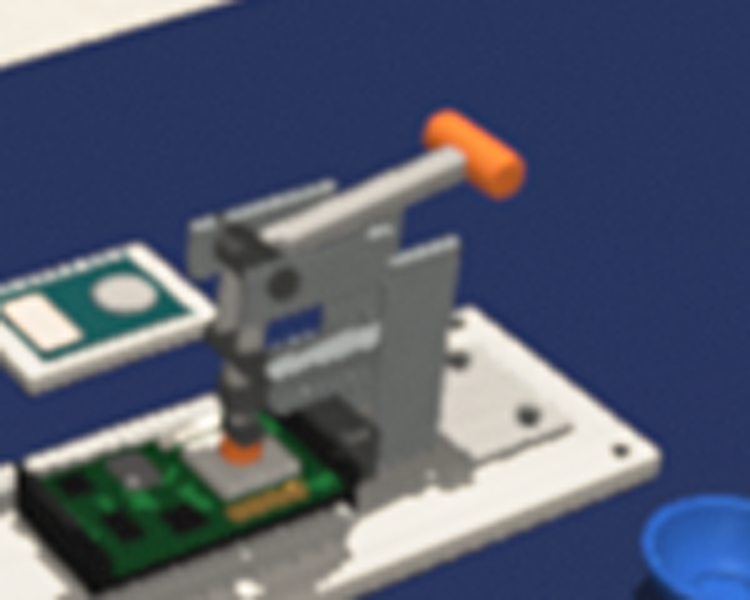

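The handle stays down with nothing touching it (grip height ~142 mm, against 141 mm expected when locked). The spindle is on the spreader and the carrier is against the stop. Handing in.

```bash
python3 -c "
from rig import close_job
print(close_job())"
```

```text
the job is handed in; nothing more can be done
None
```

I slid the black carrier home against the end stop, then pushed the orange handle over centre until the clamp locked. I backed the arm clear and handed the job in at about 17 s, well inside the 67 s limit.

- **Carrier:** it stopped moving at x' ≈ -100 mm (tool position), and the push force rose from about 2 N to 11 N with almost no further travel. That puts the stop face near x' = 31.5 mm. Pictures afterwards showed the front wall still against the stop. I could not read the pin directly, so "home" rests on this touch and the pictures.
- **Clamp:** the push peaked at about 10 N, then fell to zero near the over-centre point. I then felt the end stop at about 3 N, at the height expected when locked. With the arm clear, the grip stayed at about 142 mm (141 mm expected) and the spindle was on the heat spreader.
- **Bystanders:** in the scene camera, the dish and tape are where they were, within a pixel. I checked the drive only by eye, and it looks unmoved. The side camera's average for yellow pixels moved about 5 columns. I put that down to other yellow parts in the picture being counted, because the scene camera shows the tape still.

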